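# Book turn coordinators in under the swing-arm lamp

### The arm

A 7-joint arm with a two-finger parallel gripper is mounted at the origin on the work surface. World frame = base frame: x ahead of the robot, y to its left, z up, the work surface at z = 0. Lengths are in m, angles in rad, forces in N, time in s.
With the tool pointing down it reaches from about 0.425 to 0.825 m from the base axis. Payload 3.6 kg.
Tool frame: the origin (TCP) lies at the very end of the fingers, on their centre line; the grasp point (between the pads) lies env.pinch_z behind it (env.pinch_z is the distance from the TCP to the grasp point, in m); z points along the fingers, y is the line along which they close (so a half turn about z gives the same grasp; the last joint's range is limited). The gripper opens to 85 mm and grips with 20 to 120 N. Pads are 22 mm wide; open, the fingers measure 114 mm over their backs; the gripper's body (76 mm by 85 mm) begins 54 mm behind the grasp point. The pads swing forward as they close: fully open they stand 13 mm farther back than shut.
Start: joints at [-1.325, 0.615, -0.013, 1.423, 0.008, 1.103, -0.04], TCP at [0.175, 0.626, 0.231] pointing down, gripper open.
Joint ranges: [-3.12, 3.12], [-0.3, 2.06], [-1.34, 1.32], [0.26, 2.42], [-1.36, 4.5], [0.01, 1.98], [-2.84, 2.84]. Speed limits (rad/s): [2.79, 2.79, 3.14, 3.14, 3.14, 3.14, 3.14].

### API

Orientations are given as a rotation vector (axis times angle).
In Python, from bench import env gives the robot as it stands. The module is installed in compiled form; this text tells all that it offers.
- The arm moves only by the tool send_rows, never from a script. Its arguments are lists of equal length, an entry for each row: "dr": the turn, a rotation vector about the world's x, y, z normalised to -1 to 1, where 1 is 30 degrees, a list of three; "offset": the shift along the world's x, y, z normalised to -1 to 1, where 1 is 75 cm, a list of three; "hand": the closure, from -1 (fully open) to 1 (shut). In form: {"dr": [[rx, ry, rz], ...], "offset": [[tx, ty, tz], ...], "hand": [hand, ...]}. A call has 1 to 10 rows; each row shifts and turns the commanded pose from where the row before left it; what a row does not reach is not made up. A row lasts 1/8 s, in which the tool goes at most 62.5 mm and 10.7 degrees, less where a joint would pass 70% of its speed; a pose out of reach is approached as far as the arm can. A call with a number of a shift or a turn outside -1 to 1 is refused whole. A call with a gripper value outside its range is refused whole. The fingers move at their own pace and stop on an object; the grip force is fixed at half the most. Time passes only in rows, so rows that do not move let the fingers close. It gives the time, the measured TCP pose, the force, the opening and the grip force at its end, in the units of the state.
- env.observe(): the state, without advancing time (a new reading comes with each control period).
- env.read_camera(name): name is "scene" or "top" or "wrist"; returns the picture (480x640x3 uint8, red, green, blue); there is no depth.
- env.camera_model(name): a dict with "fx", "fy", "cx", "cy" (pixels), "distortion" ([k1, k2, p1, p2, k3] as OpenCV has them; the pictures are not rectified), "pose" (4x4, takes a point from camera to world coordinates); the wrist camera has in their place "hand_eye" (4x4, takes a point from camera to tool coordinates, whose origin is the TCP and whose axes are the flange's). Camera axes: x right, y down, z forward; pixel columns grow to the right and rows downward; lengths in m; the calibration is good to about 2 mm. A picture is of the moment at which its call begins: read the wrist's pose just before it. camera_model takes no time and is no camera call.
- env.job_done(): hands the job in; it is judged then, once.
Trained networks look in the newest picture that a camera, given by its name, has taken for a name from the list of things; names that differ only in an ending like _2 or _b are one class to them, and where a whole thing is asked for, a point or a joint stands for the part that bears it (a point fixed in the world has none). Each returns a list of dicts, best first, with "p" (0 to 1); they miss things now and then, are a little off and sometimes report something else, mostly with a low value. They report only what shows in the picture. A call takes as long as a camera call.
- env.trace(name, camera): "mask" (480x640 bool, what is visible of it) and "box" ([left, top, right, bottom] in pixels, round what is visible of it).
The state is a dict: "time_s": time; "joint_positions": joint angles; "dq": joint speeds; "joint_torque": joint torques, N m; "ee_pos": TCP position; "orientation": TCP orientation; "wrist_force": force on the tool from outside, world axes, zero at the start; "ft_torque": the same for the moment, N m; "gripper_width": opening from 0.0 (shut) to 1.0 (fully open); "gripper_force": force on a finger pad.
Only numpy, scipy, OpenCV 4.12 (cv2) and the standard library are available. Lean on these libraries where they do the work, as an engineer would, in place of code of your own. Each camera call takes 0.05 s, during which the arm holds its last target. There are 200 camera calls.

### The job

Swing the inspection lamp well clear of the raised rail, about 35 cm from its middle, towards the robot's left, then set every turn coordinator that is there upright across the rail on the bay of its own colour, its paper label facing the robot. With the lamp still clear, pick up the orange reader and hold it steady for a couple of seconds with its nose about 6 cm from each label, square on to it and pointing at the label's middle, in the order red, yellow, blue. Finish with the reader lying on its pad and the lamp swung back over the middle of the rail, and leave the other things on the bench alone.

Things in the scene. Friction and masses are not known exactly. Their poses are not given: they have to be found in the camera images.
- inst_red: black turn coordinator, red band, may be absent. 100 (x) x 62 x 62, 0.35 kg, balanced at its middle. Origin: underside centre; x out of the dial, -x out of the label end. Case 54 x 54 between square 62 flanges (x -50..-42, 34..50) that stand 4 proud: on the bench it lies on them; across the rail they hang 4 down each side, origin 4 below the rail top. Grip the case across y.
- label_red (a point): middle of the 36 x 36 paper barcode label on the -x end of the red instrument, 31 above its underside; axes as the instrument's
- bay_red (a point): middle of the red-painted bay on the top of the rail, 60 above the bench; x across the rail, pointing away from the robot, y along it. Bays are 120 apart centre to centre.
- inst_yellow: black turn coordinator, yellow band, may be absent. 100 (x) x 62 x 62, 0.35 kg, balanced at its middle. Origin: underside centre; x out of the dial, -x out of the label end. Case 54 x 54 between square 62 flanges (x -50..-42, 34..50) that stand 4 proud: on the bench it lies on them; across the rail they hang 4 down each side, origin 4 below the rail top. Grip the case across y.
- label_yellow (a point): middle of the 36 x 36 paper barcode label on the -x end of the yellow instrument, 31 above its underside; axes as the instrument's
- bay_yellow (a point): middle of the yellow-painted bay on the top of the rail, 60 above the bench; x across the rail, pointing away from the robot, y along it. Bays are 120 apart centre to centre.
- inst_blue: black turn coordinator, blue band, may be absent. 100 (x) x 62 x 62, 0.35 kg, balanced at its middle. Origin: underside centre; x out of the dial, -x out of the label end. Case 54 x 54 between square 62 flanges (x -50..-42, 34..50) that stand 4 proud: on the bench it lies on them; across the rail they hang 4 down each side, origin 4 below the rail top. Grip the case across y.
- label_blue (a point): middle of the 36 x 36 paper barcode label on the -x end of the blue instrument, 31 above its underside; axes as the instrument's
- bay_blue (a point): middle of the blue-painted bay on the top of the rail, 60 above the bench; x across the rail, pointing away from the robot, y along it. Bays are 120 apart centre to centre.
- stand_mid (a point): middle of the top of the fixed inspection rail (44 wide, 380 long, its top 60 above the bench, standing 24 up from the middle of a foot 150 x 400, 36 thick); axes as the bays'
- lamp_grip (a point): the point to grip on the upright round rubber knob (22 diameter, 55 tall, top 276 above the bench) on the middle of the lamp head; the point is 255 above the bench. The white head (110 diameter, 195 to 221 above the bench) is at the end of an arm 308 from the hinge axis.
- lamp_hinge (a point): point on the upright hinge axis of the lamp arm, at the height of lamp_grip; a post at the far left of the rail. The arm's bar is 207 to 223 above the bench.
- lamp_arm (a joint): swing of the lamp arm, rad, -0.4 to 1.6; grows clockwise seen from above, towards the robot. Near 0 the head is over the rail's middle, near 1.3 the arm points to the robot's side and the head is clear on the left. Light friction (about 1 N at the knob); it stays where it is left.
- reader: orange bar-shaped label reader, 140 long (x) x 30 x 30, about 0.15 kg; origin: centre of its underside as it first lies; x points out of the black nose, the reading direction
- reader_nose (a point): middle of the nose face, 70 ahead of the reader's middle; axes as the reader's
- reader_mid (a point): middle of the reader's body, 15 above its underside
- pad: the reader's parking pad: a dark rectangle with a light edge, 190 (x) x 80, under 2 thick, flush with the bench; origin in its middle
- seal_nut: bystander: brass ring nut, 64 across, 20 high, lying at the left; origin under its middle
- standoff: bystander: aluminium standoff, 32 diameter, 75 tall, standing at the right; origin under its middle
- cleaner: bystander: blue bottle, 56 diameter, 140 tall, far left; origin under its middle
- screwdriver: bystander: screwdriver lying at the far right; origin under its middle
- parts_tray: bystander: grey open tray, 160 x 110 x 35, left; origin under its middle
- grease_tin: bystander: green tin, 68 diameter, 50 tall, near right; origin under its middle

How it is judged:
On the way, in this order (a step that is already met when the one before it is completed fails the run):
1. the lamp is swung clear: its grip more than 300 mm (level) from the middle of the rail (horizontal distance between lamp_grip and stand_mid above 0.3 m), for 0.2 s.
2. with the lamp clear, every instrument present stands let go on the bay of its colour, label to the robot (horizontal distance between lamp_grip and stand_mid above 0.3 m and x of inst_red in the frame of bay_red between -0.02 and 0.02 m and y of inst_red in the frame of bay_red between -0.022 and 0.022 m and z of inst_red in the frame of bay_red between -0.01 and 0.01 m and angle between each of inst_red, inst_yellow, inst_blue's own z axis and vertical below 0.12 rad and angle between the x axis of inst_red and the x axis of bay_red, either way round below 0.25 rad and x of label_red in the frame of bay_red below -0.02 m and linear speed of each of inst_red, inst_yellow, inst_blue below 0.03 m/s and x of inst_yellow in the frame of bay_yellow between -0.02 and 0.02 m and y of inst_yellow in the frame of bay_yellow between -0.022 and 0.022 m and z of inst_yellow in the frame of bay_yellow between -0.01 and 0.01 m and angle between the x axis of inst_yellow and the x axis of bay_yellow, either way round below 0.25 rad and x of label_yellow in the frame of bay_yellow below -0.02 m and x of inst_blue in the frame of bay_blue between -0.02 and 0.02 m and y of inst_blue in the frame of bay_blue between -0.022 and 0.022 m and z of inst_blue in the frame of bay_blue between -0.01 and 0.01 m and angle between the x axis of inst_blue and the x axis of bay_blue, either way round below 0.25 rad and x of label_blue in the frame of bay_blue below -0.02 m and contact force between the fingers and inst_red below 0.2 N and contact force between the fingers and inst_yellow below 0.2 N and contact force between the fingers and inst_blue below 0.2 N), for 0.3 s.
3. lamp grip over 150 mm (level) from the label, the reader is held on it 1.2 s, nose 25 to 100 mm from the red label, square within 0.3 rad, its axis within 16 mm of the label middle each way (x of label_red in the frame of reader_nose between 0.025 and 0.1 m and y of label_red in the frame of reader_nose between -0.016 and 0.016 m and z of label_red in the frame of reader_nose between -0.016 and 0.016 m and angle between the x axis of reader and the x axis of inst_red, either way round below 0.3 rad and horizontal distance between lamp_grip and label_red above 0.15 m), for 1.2 s.
4. lamp grip over 150 mm (level) from the label, the reader is held on it 1.2 s, nose 25 to 100 mm from the yellow label, square within 0.3 rad, its axis within 16 mm of the label middle each way (x of label_yellow in the frame of reader_nose between 0.025 and 0.1 m and y of label_yellow in the frame of reader_nose between -0.016 and 0.016 m and z of label_yellow in the frame of reader_nose between -0.016 and 0.016 m and angle between the x axis of reader and the x axis of inst_yellow, either way round below 0.3 rad and horizontal distance between lamp_grip and label_yellow above 0.15 m), for 1.2 s.
5. lamp grip over 150 mm (level) from the label, the reader is held on it 1.2 s, nose 25 to 100 mm from the blue label, square within 0.3 rad, its axis within 16 mm of the label middle each way (x of label_blue in the frame of reader_nose between 0.025 and 0.1 m and y of label_blue in the frame of reader_nose between -0.016 and 0.016 m and z of label_blue in the frame of reader_nose between -0.016 and 0.016 m and angle between the x axis of reader and the x axis of inst_blue, either way round below 0.3 rad and horizontal distance between lamp_grip and label_blue above 0.15 m), for 1.2 s.
At the end, for the whole second after the job is handed in: Each instrument present rests upright on its bay (20 mm across, 22 mm along, 0.25 rad, label to the robot), the reader lies still on its pad (35 mm lengthwise, 30 mm sideways, 0.5 rad), and the lamp grip is at rest within 40 mm (level) of the rail middle (x of inst_red in the frame of bay_red between -0.02 and 0.02 m and y of inst_red in the frame of bay_red between -0.022 and 0.022 m and z of inst_red in the frame of bay_red between -0.01 and 0.01 m and angle between each of inst_red, inst_yellow, inst_blue's own z axis and vertical below 0.12 rad and angle between the x axis of inst_red and the x axis of bay_red, either way round below 0.25 rad and x of label_red in the frame of bay_red below -0.02 m and linear speed of each of inst_red, inst_yellow, inst_blue below 0.03 m/s and x of inst_yellow in the frame of bay_yellow between -0.02 and 0.02 m and y of inst_yellow in the frame of bay_yellow between -0.022 and 0.022 m and z of inst_yellow in the frame of bay_yellow between -0.01 and 0.01 m and angle between the x axis of inst_yellow and the x axis of bay_yellow, either way round below 0.25 rad and x of label_yellow in the frame of bay_yellow below -0.02 m and x of inst_blue in the frame of bay_blue between -0.02 and 0.02 m and y of inst_blue in the frame of bay_blue between -0.022 and 0.022 m and z of inst_blue in the frame of bay_blue between -0.01 and 0.01 m and angle between the x axis of inst_blue and the x axis of bay_blue, either way round below 0.25 rad and x of label_blue in the frame of bay_blue below -0.02 m and x of reader_mid in the frame of pad between -0.035 and 0.035 m and y of reader_mid in the frame of pad between -0.03 and 0.03 m and height (world z) of reader_mid below 0.025 m and angle between the x axis of reader and the x axis of pad, either way round below 0.5 rad and linear speed of reader below 0.02 m/s and horizontal distance between lamp_grip and stand_mid below 0.04 m and velocity of joint lamp_arm between -0.05 and 0.05 rad/s); the robot touches nothing.
It fails at once if a bystander (nut, standoff, bottle, screwdriver, tray or tin) is shifted by more than 40 mm (distance of any of seal_nut, standoff, cleaner, screwdriver, parts_tray, grease_tin from where it was at the start of the episode above 0.04 m).
Of inst_red, inst_yellow, inst_blue only 2 to 3 are there at a start; the rules pass over those that are not, and their reading is None.
At some moment in a run one of reader may be knocked a few centimetres aside while the robot is not near it.
Once in a run the grip may slacken for a moment while it holds something.
It also fails if it takes over 210 s, if anything falls off the work surface, if the arm or the gripper's body presses on something with over 40 N, if the wrist force passes 120 N, or if a joint passes its speed limit or range.

## Working session

There is one attempt and no reset: what is moved stays moved. The work goes in short steps, Python scripts to look and compute and a tool call to move; the robot and the scene stay as the last step left them, time stands still between calls to the robot, and variables do not carry over. Pictures are saved under pics/ and viewed, at most 16 in all, crops included, and the job is handed in when it is done.

Besides the shell and the picture viewer there is one more tool, called by a JSON object that holds its "fn" and its "kwargs", one argument or row to a line. send_rows: Moves the arm, as the interface text tells. Scaled input: -1 to 1 covers 75 cm each way for a shift and 30 degrees each way for a turn. Its arguments: {"type":"object","properties":{"dr":{"type":"array"},"offset":{"type":"array"},"hand":{"type":"array"}},"required":["dr","offset","hand"]}

```bash
mkdir -p pics; ls
python3 - <<'E'
from bench import env
import cv2,numpy as np
np.set_printoptions(precision=3,suppress=True)
o=env.observe()
print({k:np.round(v,3) for k,v in o.items()}, env.pinch_z)
for n in ("scene","top"):
    m=env.camera_model(n); print(n,m)
    cv2.imwrite(f"pics/{n}0.png",env.read_camera(n)[:,:,::-1])
print(env.camera_model("wrist"))
for n in ("scene","top"):
  for t in ["inst_red","inst_yellow","inst_blue","lamp_grip","reader","pad","seal_nut","standoff","cleaner","screwdriver","parts_tray","grease_tin"]:
    r=env.trace(t,n)
    print(n,t,[(round(float(d["p"]),2),[int(b) for b in d["box"]]) for d in r][:3])
E
```

```text
pics
{'time_s': np.float64(0.0), 'joint_positions': array([-1.325,  0.616, -0.013,  1.425,  0.008,  1.103, -0.04 ]), 'dq': array([ 0.001,  0.001,  0.   ,  0.001, -0.001, -0.001,  0.002]), 'joint_torque': array([  0.   , -46.921,   0.259, -17.103,   0.01 ,   0.009,  -0.   ]), 'ee_pos': array([0.175, 0.625, 0.23 ]), 'orientation': array([-0.427, -3.112,  0.004]), 'wrist_force': array([ 0.591, -1.695,  0.658]), 'ft_torque': array([-0.044, -0.007,  0.039]), 'gripper_force': np.float64(0.0), 'gripper_width': np.float64(0.998)} 0.0187
scene {'fx': 458.58343305328793, 'fy': 458.58343305328793, 'cx': 317.3618745635877, 'cy': 243.37686250499002, 'distortion': array([-0.069,  0.   ,  0.   ,  0.   ,  0.   ]), 'pose': array([[-0.583,  0.577, -0.571,  1.152],
       [ 0.812,  0.408, -0.418,  0.439],
       [-0.008, -0.708, -0.707,  0.942],
       [ 0.   ,  0.   ,  0.   ,  1.   ]])}
top {'fx': 560.3055456558692, 'fy': 560.3055456558692, 'cx': 317.2062341148237, 'cy': 237.59373162076628, 'distortion': array([-0.049,  0.   ,  0.   ,  0.   ,  0.   ]), 'pose': array([[-0.012, -0.992,  0.123,  0.317],

[... 1092 characters left out ...]
])]
scene grease_tin [(0.67, [205, 174, 229, 198])]
top inst_red [(0.6, [316, 250, 342, 283]), (0.22, [194, 169, 322, 237])]
top inst_yellow [(0.98, [269, 247, 298, 280])]
top inst_blue [(0.9, [363, 255, 395, 288])]
top lamp_grip [(0.55, [196, 163, 319, 233])]
top reader [(0.93, [419, 233, 439, 279]), (0.33, [193, 167, 321, 234])]
top pad [(0.63, [416, 224, 445, 287])]
top seal_nut [(0.5, [208, 263, 232, 278])]
top standoff [(0.44, [409, 188, 420, 202])]
top cleaner [(0.83, [147, 228, 171, 247])]
top screwdriver [(0.67, [463, 194, 485, 255]), (0.17, [196, 167, 320, 232])]
top parts_tray [(0.57, [160, 285, 199, 344]), (0.22, [317, 251, 339, 283])]
top grease_tin [(0.57, [465, 275, 490, 293])]
```

Run:
```python
import cv2
t=cv2.imread("pics/top0.png")[150:360,130:500]; cv2.imwrite("pics/top0c.png",cv2.resize(t,None,fx=2.1,fy=2.1,interpolation=cv2.INTER_CUBIC))
```

```text
(no output)
```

View pics/top0c.png

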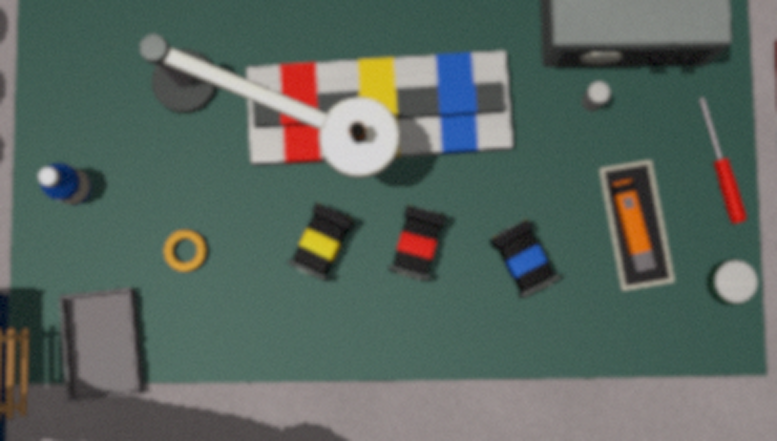

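View pics/scene0.png

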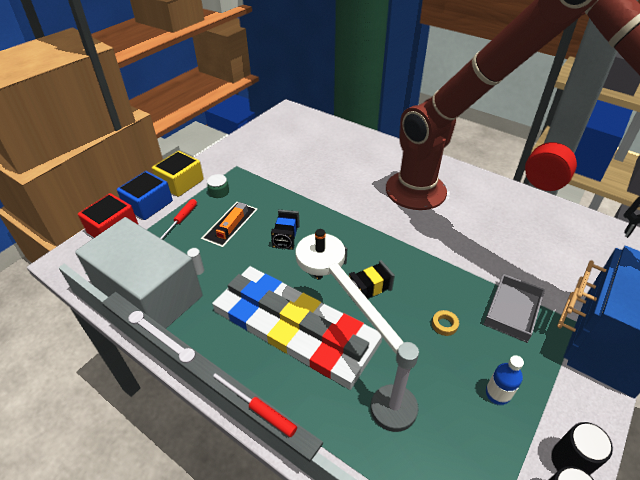

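The top view shows all three instruments: yellow near crop (320,242), red (417,245) and blue (525,260). The lamp head is at crop (359,136) with its hinge at (153,47). The rail has red, yellow and blue bays from left to right, and the reader is on its pad at (635,225). The scene view agrees, with the knob at (320,240) and the hinge top at (408,352).

```bash
cat > h.py <<'E'
from bench import env
import cv2,numpy as np
from scipy.spatial.transform import Rotation as R
np.set_printoptions(precision=4,suppress=True)
def pose(n,o=None):
    m=env.camera_model(n)
    if n!="wrist": return m,np.array(m["pose"])
    o=o or env.observe(); T=np.eye(4); T[:3,:3]=R.from_rotvec(o["orientation"]).as_matrix(); T[:3,3]=o["ee_pos"]
    return m,T@np.array(m["hand_eye"])
def K(m): return np.array([[m["fx"],0,m["cx"]],[0,m["fy"],m["cy"]],[0,0,1]])
def rays(mp,uv):
    m,P=mp; u=cv2.undistortPoints(np.array(uv,float).reshape(-1,1,2),K(m),np.array(m["distortion"])).reshape(-1,2)
    return P[:3,3],np.c_[u,np.ones(len(u))]@P[:3,:3].T
def plane(mp,uv,z):
    c,d=rays(mp,uv); return c+d*((z-c[2])/d[:,2])[:,None]
def tri(views):
    A=np.zeros((3,3));b=np.zeros(3)
    for mp,uv in views:
        c,d=rays(mp,[uv]); d=d[0]/np.linalg.norm(d[0]); M=np.eye(3)-np.outer(d,d); A+=M;b+=M@c
    return np.linalg.solve(A,b)
def proj(mp,X):
    m,P=mp; X=(np.atleast_2d(X)-P[:3,3])@P[:3,:3]
    return cv2.projectPoints(X,np.zeros(3),np.zeros(3),K(m),np.array(m["distortion"]))[0].reshape(-1,2)
def tool():
    o=env.observe(); return o
E
python3 - <<'E'
from h import *
t=pose("top"); s=pose("scene")
c=lambda x,y:(130+x/2.1,150+y/2.1)
print("hinge",tri([(t,c(153,47)),(s,(408,352))]), plane(t,[c(153,47)],.26))
print("knob top",tri([(t,c(356,130)),(s,(320,233))]),plane(t,[c(356,130)],.276),"head",plane(t,[c(359,136)],.221),plane(s,[(321,255)],.221))
print("bays far/near", [plane(t,[c(*p)],.036) for p in [(298,64),(376,60),(455,56),(303,160),(460,150),(248,67),(506,52),(512,146),(251,161)]])
print("insts",plane(t,[c(320,244),c(417,246),c(525,260)],.058))
print("ends",plane(t,[c(337,216),c(306,268),c(425,218),c(411,270),c(512,235),c(540,283)],.06))
print("reader",plane(t,[c(622,183),c(645,263),c(637,225)],.03))
print("others tray,nut,standoff,tin",plane(t,[c(103,340),c(185,250),c(598,93),c(735,282)],.04))
E
```

```text
hinge [0.7065 0.31   0.2309] [[0.6997 0.3027 0.26  ]]
knob top [0.5798 0.0284 0.2694] [[0.5788 0.0279 0.276 ]] head [[0.5798 0.0264 0.221 ]] [[0.5935 0.0409 0.221 ]]
bays far/near [array([[0.7243, 0.1275, 0.036 ]]), array([[0.7286, 0.0073, 0.036 ]]), array([[ 0.7329, -0.1143,  0.036 ]]), array([[0.5748, 0.1202, 0.036 ]]), array([[ 0.5866, -0.1191,  0.036 ]]), array([[0.7209, 0.2047, 0.036 ]]), array([[ 0.738 , -0.1928,  0.036 ]]), array([[ 0.5917, -0.1983,  0.036 ]]), array([[0.5744, 0.1996, 0.036 ]])]
insts [[ 0.4447  0.0931  0.058 ]
 [ 0.4398 -0.0514  0.058 ]
 [ 0.4167 -0.2115  0.058 ]]
ends [[ 0.4861  0.0673  0.06  ]
 [ 0.4091  0.114   0.06  ]
 [ 0.4813 -0.064   0.06  ]
 [ 0.4041 -0.042   0.06  ]
 [ 0.4541 -0.1929  0.06  ]
 [ 0.3823 -0.2326  0.06  ]]
reader [[ 0.5333 -0.3647  0.03  ]
 [ 0.4112 -0.3951  0.03  ]
 [ 0.4689 -0.3851  0.03  ]]
others tray,nut,standoff,tin [[ 0.3058  0.4217  0.04  ]
 [ 0.4395  0.2988  0.04  ]
 [ 0.671  -0.3313  0.04  ]
 [ 0.3802 -0.5272  0.04  ]]
```

{"fn": "send_rows", "kwargs": {
  "dr": [
    [0,0,0.065],
    [0,0,0.065],
    [0,0,0.065],
    [0,0,0.065],
    [0,0,0.065],
    [0,0,0.065],
    [0,0,0.065],
    [0,0,0.065],
    [0,0,0],
    [0,0,0]
  ],
  "offset": [
    [0.02,-0.03,0.05],
    [0.04,-0.06,0.035],
    [0.04,-0.06,0.03],
    [0.04,-0.06,0.02],
    [0.04,-0.06,0.02],
    [0.04,-0.06,0.02],
    [0.04,-0.06,0],
    [0.04,-0.06,0],
    [0.04,-0.06,0],
    [0.04,-0.06,0]
  ],
  "hand": [-1,-1,-1,-1,-1,-1,-1,-1,-1,-1]
}}

```text
time_s: 2.55
ee_pos: [0.4609, 0.1969, 0.3629]
orientation: [0.001, 3.141, 0.001]
wrist_force: [0.7, 0.6, -0.3]
gripper_width: 1.001
gripper_force: 0.0
```

{"fn": "send_rows", "kwargs": {
  "dr": [
    [0,0,0],
    [0,0,0],
    [0,0,0],
    [0,0,0],
    [0,0,0]
  ],
  "offset": [
    [0.045,-0.065,0],
    [0.045,-0.065,0],
    [0.045,-0.065,0],
    [0.02,-0.03,0],
    [0,0,0]
  ],
  "hand": [-1,-1,-1,-1,-1]
}}

```text
time_s: 3.18
ee_pos: [0.5769, 0.0268, 0.3621]
orientation: [-0.009, -3.141, 0.002]
wrist_force: [0.5, 0.2, -0.2]
gripper_width: 0.997
gripper_force: 0.0
```

Run:
```python
from h import *
w=pose("wrist"); im=env.read_camera("wrist"); cv2.imwrite("pics/w1.png",im[:,:,::-1])
o=env.observe(); print(o["ee_pos"],o["orientation"],o["time_s"],R.from_rotvec(o["orientation"]).as_matrix())
hsv=cv2.cvtColor(im,cv2.COLOR_RGB2HSV)
for t in ["lamp_grip","inst_red","inst_yellow","inst_blue"]:
    r=env.trace(t,"wrist"); print(t,[(round(float(d["p"]),2),d["box"]) for d in r][:3])
```

```text
[0.5763 0.0295 0.3623] [-0.003  -3.1408 -0.0008] 3.225 [[-1.      0.0019 -0.0008]
 [ 0.0019  1.      0.0005]
 [ 0.0008  0.0005 -1.    ]]
lamp_grip [(0.69, [202.0, 2.6, 289.1, 103.0])]
inst_red [(0.94, [199.2, 0.0, 292.1, 106.0]), (0.69, [123.1, 163.9, 483.8, 310.5])]
inst_yellow [(0.92, [340.8, 0.5, 445.7, 108.2]), (0.27, [37.9, 0.0, 151.9, 83.2])]
inst_blue [(0.89, [39.4, 0.0, 155.3, 84.8])]
```

View pics/w1.png

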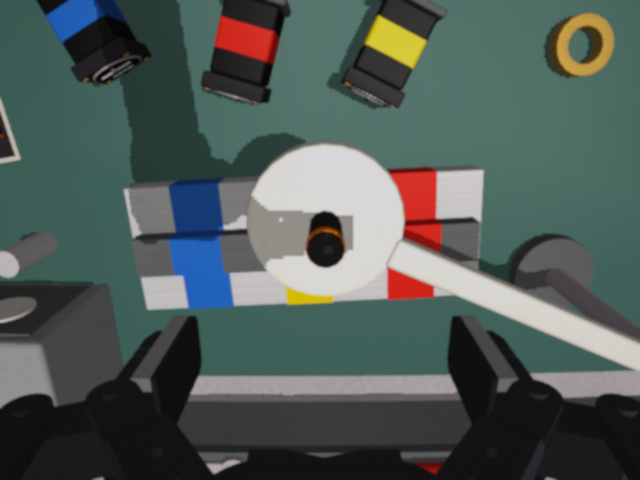

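The wrist picture is seen with image-up towards the robot. The knob top is at about (325,250), all three dials face away from the robot so the labels already face it, and all three stand upright. The rail's far-side corners are near (148,308) and (480,297).

Run:
```python
from h import *
o=env.observe(); w=pose("wrist",o);t=pose("top"); s=pose("scene")
print("knob",plane(w,[(325,250)],.276), tri([(w,(325,250)),(t,(130+356/2.1,150+130/2.1)),(s,(320,233))]))
print("head edge c",plane(w,[(326,219)],.221))
# rail corners z .036 : near-left img(126,190),(482,168); far (148,309),(479,297)
print("foot",plane(w,[(128,190),(483,169),(148,309),(479,297)],.036))
# rail top edges at ends: near-side top edge
print("bays top far edge",plane(w,[(175,249),(227,247),(390,241),(438,238)],.036), )
print("far foot edge bays",plane(w,[(181,307),(232,305),(286,304),(333,302),(388,300),(434,297)],.036))
print("near foot edge bays",plane(w,[(170,183),(219,181),(389,172),(436,170)],.036))
print("head/insts dial top edge")
```

```text
knob [[0.5783 0.0333 0.276 ]] [0.5802 0.0303 0.2705]
head edge c [[0.5753 0.0341 0.221 ]]
foot [[ 0.593  -0.1854  0.036 ]
 [ 0.5688  0.2063  0.036 ]
 [ 0.7398 -0.1808  0.036 ]
 [ 0.7223  0.2191  0.036 ]]
bays top far edge [[ 0.6623 -0.1393  0.036 ]
 [ 0.6596 -0.0786  0.036 ]
 [ 0.6518  0.1082  0.036 ]
 [ 0.6481  0.1631  0.036 ]]
far foot edge bays [[ 0.7366 -0.1398  0.036 ]
 [ 0.7334 -0.0775  0.036 ]
 [ 0.7317 -0.0125  0.036 ]
 [ 0.7288  0.0438  0.036 ]
 [ 0.7261  0.1096  0.036 ]
 [ 0.7222  0.1646  0.036 ]]
near foot edge bays [[ 0.5852 -0.1371  0.036 ]
 [ 0.5831 -0.0825  0.036 ]
 [ 0.5728  0.1034  0.036 ]
 [ 0.5703  0.1546  0.036 ]]
head/insts dial top edge
```

{"fn": "send_rows", "kwargs": {
  "dr": [
    [0,0,0],
    [0,0,0],
    [0,0,0],
    [0,0,0],
    [0,0,0],
    [0,0,0],
    [0,0,0],
    [0,0,0]
  ],
  "offset": [
    [0.003,0.001,-0.05],
    [0,0,-0.06],
    [0,0,-0.04],
    [0,0,-0.013],
    [0,0,0],
    [0,0,0],
    [0,0,0],
    [0,0,0]
  ],
  "hand": [-1,-1,-1,-1,1,1,1,1]
}}

```text
time_s: 4.42
ee_pos: [0.5789, 0.0274, 0.2419]
orientation: [0.004, 3.14, -0.006]
wrist_force: [-2.1, -3.7, 6.2]
gripper_width: 0.241
gripper_force: 59.0
```

{"fn": "send_rows", "kwargs": {
  "dr": [
    [0,0,-0.19],
    [0,0,-0.19],
    [0,0,-0.19],
    [0,0,-0.19]
  ],
  "offset": [
    [-0.037,0.019,0],
    [-0.0345,0.022,0],
    [-0.032,0.0255,0],
    [-0.0295,0.0285,0]
  ],
  "hand": [1,1,1,1]
}}

```text
time_s: 4.92
ee_pos: [0.4786, 0.1001, 0.2419]
orientation: [0.63, 3.075, -0.002]
wrist_force: [-0.9, -1.1, 5.5]
gripper_width: 0.236
gripper_force: 59.7
```

{"fn": "send_rows", "kwargs": {
  "dr": [
    [0,0,-0.19],
    [0,0,-0.19],
    [0,0,-0.19],
    [0,0,-0.19],
    [0,0,-0.19],
    [0,0,-0.19],
    [0,0,0],
    [0,0,0]
  ],
  "offset": [
    [-0.0265,0.0315,0],
    [-0.023,0.034,0],
    [-0.02,0.036,0],
    [-0.016,0.038,0],
    [-0.012,0.039,0],
    [-0.008,0.04,0],
    [0,0,0],
    [0,0,0]
  ],
  "hand": [1,1,1,1,1,1,1,1]
}}

```text
time_s: 5.92
ee_pos: [0.4004, 0.2663, 0.2419]
orientation: [1.501, 2.759, 0.004]
wrist_force: [-0.8, 0.0, 6.7]
gripper_width: 0.24
gripper_force: 60.0
```

{"fn": "send_rows", "kwargs": {
  "dr": [
    [0,0,0],
    [0,0,0],
    [0,0,0],
    [0,0,0],
    [0,0,0],
    [0,0,0.35],
    [0,0,0.35],
    [0,0,0.35],
    [0,0,0.35],
    [0,0,0.35]
  ],
  "offset": [
    [0,0,0],
    [0,0,0],
    [0,0,0],
    [0,0,0.06],
    [0,0,0.07],
    [0.02,-0.03,0.07],
    [0.045,-0.055,0.01],
    [0.045,-0.055,0],
    [0.045,-0.055,0],
    [0.045,-0.055,0]
  ],
  "hand": [-1,-1,-1,-1,-1,-1,-1,-1,-1,-1]
}}

```text
time_s: 7.18
ee_pos: [0.5451, 0.0846, 0.3971]
orientation: [-0.162, -3.137, -0.001]
wrist_force: [-0.1, 2.3, 0.7]
gripper_width: 0.999
gripper_force: 0.0
```

{"fn": "send_rows", "kwargs": {
  "dr": [
    [0,0,0.15],
    [0,0,0],
    [0,0,0]
  ],
  "offset": [
    [0,0,0],
    [0,0,0],
    [0,0,0]
  ],
  "hand": [-1,-1,-1]
}}

```text
time_s: 7.55
ee_pos: [0.544, 0.0864, 0.3972]
orientation: [-0.048, -3.141, -0.001]
wrist_force: [0.3, 0.0, -0.6]
gripper_width: 1.001
gripper_force: 0.0
```

Run:
```python
from h import *
o=env.observe(); im=env.read_camera("wrist"); cv2.imwrite("pics/w2.png",im[:,:,::-1])
np.save("w2.npy",np.r_[o["ee_pos"],o["orientation"]]); print(o["time_s"],o["ee_pos"],o["orientation"])
im=env.read_camera("scene"); cv2.imwrite("pics/s2.png",im[:,:,::-1])
im=env.read_camera("top"); cv2.imwrite("pics/t2.png",im[:,:,::-1])
```

```text
7.55 [0.544  0.0864 0.3972] [-0.0485 -3.1407 -0.0007]
```

View pics/w2.png

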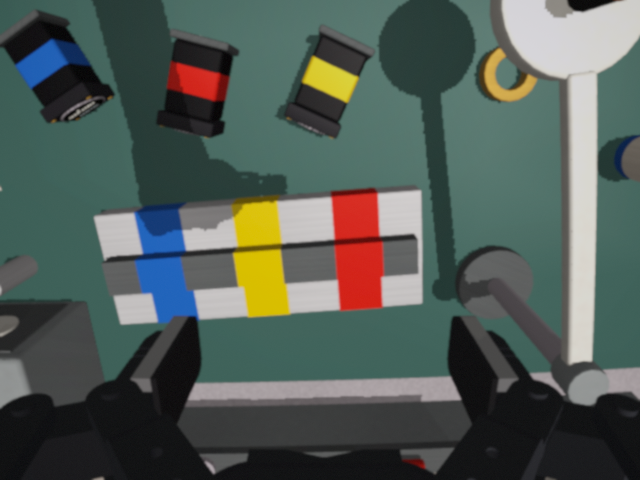

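The wrist view now shows the rail unobstructed, with foot corners near (96,216), (419,187), (422,303) and (121,324). The bays run blue, yellow, red, the instruments are along the top, and the lamp is clear at the right.

Run:
```python
import cv2,numpy as np
t=cv2.imread("pics/t2.png")[165:300,235:395]; s=cv2.imread("pics/s2.png")[190:400,200:400]
a=cv2.resize(t,None,fx=2.5,fy=2.5,interpolation=cv2.INTER_CUBIC); b=cv2.resize(s,None,fx=2,fy=2,interpolation=cv2.INTER_CUBIC)
c=np.zeros((420,800,3),np.uint8); c[:a.shape[0],:400]=a; c[:420,400:]=b; cv2.imwrite("pics/c2.png",c)
```

```text
(no output)
```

View pics/c2.png

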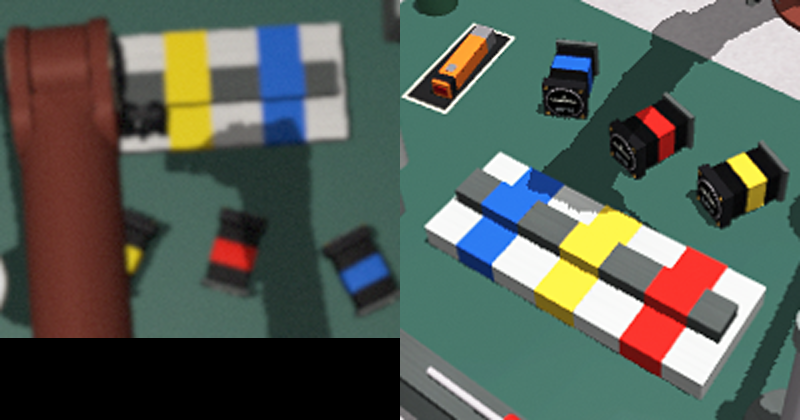

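The composite shows the rail's foot-top corners in the scene crop at (500,152), (426,231), (765,290) and (697,385). The instruments are upright with dials facing the far side. The reader's dark, red-windowed end at (440,88) points away from the robot.

```bash
cat >> h.py <<'E'
from scipy.optimize import least_squares
def mpw(p): return pose("wrist",{"ee_pos":p[:3],"orientation":p[3:]})
def fit2d(obs,x0):
    # obs: list of (mp, local pts, px, weight)
    def f(q):
        c,s=np.cos(q[2]),np.sin(q[2]); Rz=np.array([[c,-s,0],[s,c,0],[0,0,1]])
        return np.concatenate([(w*(proj(mp,np.array(L)@Rz.T+[q[0],q[1],0])-px)).ravel() for mp,L,px,w in obs])
    r=least_squares(f,x0); return r.x,np.sqrt(np.mean(r.fun**2))
E
python3 - <<'E'
from h import *
w2=mpw(np.load("w2.npy")); w1=mpw(np.array([.5763,.0285,.3622,-.003,-3.1408,0]))
L=np.array([[-.075,-.2,.036],[-.075,.2,.036],[.075,.2,.036],[.075,-.2,.036]])
s=pose("scene");t=pose("top")
ow2=(w2,L,np.array([[96,216],[419,187],[422,303],[121,324]]),1)
ow1=(w1,L,np.array([[128,190],[483,169],[479,297],[148,309]]),1)
S=np.array([[100,152],[365,290],[297,385],[26,231]])/2+[200,190]-.25
os=(s,L,S,1)
ot=(t,L[[0,3]],np.array([[347,137],[340,24]])/2.5+[235,165]-.3,1)
c=lambda x,y:(130+x/2.1-.25,150+y/2.1-.25)
ot0=(t,L,np.array([c(512,146),c(251,161),c(248,67),c(506,52)]),1)
for n,o in dict(w2=[ow2],w1=[ow1],s=[os],t=[ot],t0=[ot0],all=[ow2,ow1,os,ot,ot0]).items(): print(n,*fit2d(o,[.65,0,.04]))
E
```

```text
w2 [0.6545 0.006  0.0548] 1.7153009126622225
w1 [0.6562 0.0105 0.0502] 2.0335079415333195
s [0.6595 0.0076 0.0418] 1.27778663243453
t [0.6585 0.0052 0.0357] 0.22537174608797722
t0 [0.6571 0.0041 0.0424] 0.43904052954925044
all [0.6559 0.008  0.0506] 1.874693648680164
```

Run:
```python
from h import *
w2=mpw(np.load("w2.npy")); s=pose("scene"); t=pose("top")
S=lambda u,v:(200+(u-400)/2,190+v/2)
c=lambda x,y:(130+x/2.1,150+y/2.1)
W=[(331,79),(198,82),(51,63)]; print(plane(w2,W,.058))
T=[c(320,242),c(417,244),c(525,260)]
SS=[S(742,168),S(657,122),S(572,78)]
for a,b,d in zip(W,T,SS): print(tri([(w2,a),(t,b)]),tri([(w2,a),(t,b),(s,d)]))
# rear flange top outer edge ends / front flange top
for n,p in dict(y=[(319,28),(373,48),(287,101),(340,124)],r=[(173,31),(238,44),(160,120),(222,124)],b=[(4,36),(52,10),(45,106),(95,82)]).items():
    q=plane(w2,p,.062); m1=(q[0]+q[1])/2;m2=(q[2]+q[3])/2; print(n,(m1+m2)/2,np.degrees(np.arctan2(*(m2-m1)[[1,0]])),np.linalg.norm(m2-m1),np.linalg.norm(q[0]-q[1]))
```

```text
[[ 0.4449  0.0974  0.058 ]
 [ 0.4428 -0.0435  0.058 ]
 [ 0.4155 -0.2006  0.058 ]]
[0.4462 0.0951 0.0613] [0.4466 0.0947 0.0571]
[ 0.4431 -0.051   0.0335] [ 0.4416 -0.047   0.0523]
[ 0.4156 -0.2126  0.0395] [ 0.4156 -0.2143  0.0281]
y [0.442 0.096 0.062] -26.18004161619404 0.08133563095938942 0.05855822125170833
r [ 0.4416 -0.0423  0.062 ] -16.292885037248812 0.08737695646146566 0.06767736065678856
b [ 0.4118 -0.1999  0.062 ] 24.055019906272893 0.08044803491998662 0.06150441960811795
```

{"fn": "send_rows", "kwargs": {
  "dr": [
    [0,0,-0.225],
    [0,0,-0.225],
    [0,0,-0.225],
    [0,0,-0.225],
    [0,0,0],
    [0,0,0]
  ],
  "offset": [
    [-0.033,0.002,-0.066],
    [-0.033,0.003,-0.066],
    [-0.033,0.003,-0.066],
    [-0.033,0.002,-0.065],
    [0,0,0],
    [0,0,0]
  ],
  "hand": [-1,-1,-1,-1,-1,-1]
}}

```text
time_s: 8.45
ee_pos: [0.4474, 0.0935, 0.2015]
orientation: [0.778, 3.04, 0.002]
wrist_force: [1.0, -0.4, 0.3]
gripper_width: 1.002
gripper_force: 0.0
```

```bash
cat >> h.py <<'E'
def yaw(o): M=R.from_rotvec(o["orientation"]).as_matrix(); return np.degrees(np.arctan2(-M[0,1],M[1,1]))
def band(col,z=.058,name=None):
    o=env.observe(); im=env.read_camera("wrist"); w=pose("wrist",o)
    if name: cv2.imwrite(name,im[:,:,::-1])
    r=env.trace("inst_"+col,"wrist"); 
    M=r[0]["mask"].astype(np.uint8)
    h=cv2.cvtColor(im,cv2.COLOR_RGB2HSV); H=h[...,0].astype(int)
    sel={"yellow":abs(H-28)<9,"red":(H<8)|(H>172),"blue":abs(H-110)<12}[col]&(h[...,1]>130)&(h[...,2]>60)
    sel=(sel&(cv2.dilate(M,np.ones((5,5)))>0)).astype(np.uint8)
    n,lab,st,ce=cv2.connectedComponentsWithStats(sel); k=1+st[1:,4].argmax()
    box=cv2.boxPoints(cv2.minAreaRect(np.argwhere(lab==k)[:,::-1].astype(np.float32)))
    q=plane(w,box,z); e=[q[1]-q[0],q[2]-q[1]]; L=[np.linalg.norm(v) for v in e]
    v=e[int(np.argmax(L))]; v=v*np.sign(v[1])
    print(col,r[0]["p"],r[0]["box"],"t",o["time_s"],"tcp",o["ee_pos"],"toolyaw",yaw(o)); print("px",box.round().tolist(),"centre",q.mean(0),"yaw",np.degrees(np.arctan2(-v[0],v[1])),"size",L)
E
python3 -c "
from h import *
band('yellow',name='pics/y1.png')"
```

```text
yellow 0.63 [276.1, 135.6, 373.3, 288.9] t 8.45 tcp [0.4474 0.0935 0.2015] toolyaw -28.69986151790781
px [[284.0, 194.0], [364.0, 190.0], [366.0, 233.0], [286.0, 237.0]] centre [0.445  0.0966 0.058 ] yaw -25.7942467410886 size [np.float64(0.053468341733303865), np.float64(0.0303429549003618)]
```

View pics/y1.png

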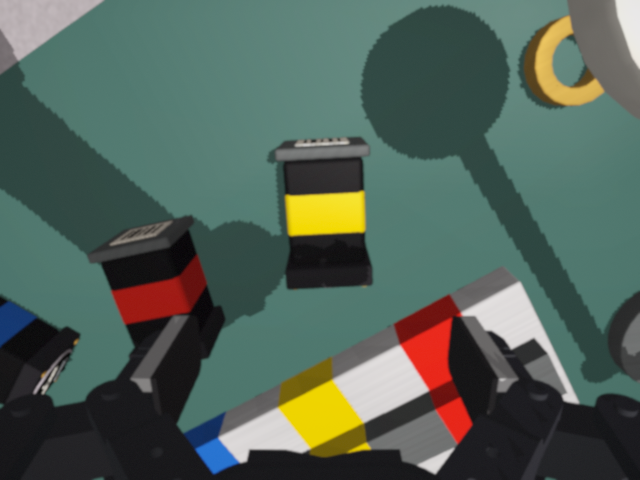

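The yellow instrument is upright at the centre of the view, band at (325,213), label edge towards the robot at (322,142), and the fingers straddle it freely.

{"fn": "send_rows", "kwargs": {
  "dr": [
    [0,0,0.09],
    [0,0,0],
    [0,0,0],
    [0,0,0],
    [0,0,0],
    [0,0,0],
    [0,0,0],
    [0,0,0],
    [0,0,0]
  ],
  "offset": [
    [-0.002,0.004,-0.06],
    [0,0,-0.07],
    [0,0,-0.07],
    [0,0,-0.048],
    [0,0,0],
    [0,0,0],
    [0,0,0],
    [0,0,0],
    [0,0,0]
  ],
  "hand": [-1,-1,-1,-1,-1,1,1,1,1]
}}

```text
time_s: 9.68
ee_pos: [0.4456, 0.0962, 0.0161]
orientation: [0.708, 3.056, 0.003]
wrist_force: [0.4, -0.0, 6.0]
gripper_width: 0.627
gripper_force: 63.7
```

{"fn": "send_rows", "kwargs": {
  "dr": [
    [0,0,0],
    [0,0,0],
    [0,0,0.16],
    [0,0,0.2],
    [0,0,0.2],
    [0,0,0.2],
    [0,0,0.197],
    [0,0,0],
    [0,0,0]
  ],
  "offset": [
    [0,0,0.05],
    [0,0,0.08],
    [0.04,-0.018,0.062],
    [0.06,-0.025,0],
    [0.06,-0.025,0],
    [0.06,-0.025,0],
    [0.046,-0.018,0],
    [0.02,-0.008,0],
    [0,0,0]
  ],
  "hand": [1,1,1,1,1,1,1,1,1]
}}

```text
time_s: 10.8
ee_pos: [0.6582, 0.0058, 0.158]
orientation: [0.069, -3.14, 0.001]
wrist_force: [-1.1, 0.7, -2.3]
gripper_width: 0.625
gripper_force: 64.8
```

Run:
```python
from h import *
o=env.observe(); im=env.read_camera("wrist"); print(o["time_s"],o["ee_pos"],yaw(o),o["gripper_width"],o["wrist_force"])
np.save("w3.npy",np.r_[o["ee_pos"],o["orientation"]]); cv2.imwrite("pics/w3.png",im[:,:,::-1])
```

```text
10.8 [0.6582 0.0058 0.158 ] 2.5271893550272924 0.6253349113032126 [-1.1388  0.6919 -2.2801]
```

View pics/w3.png

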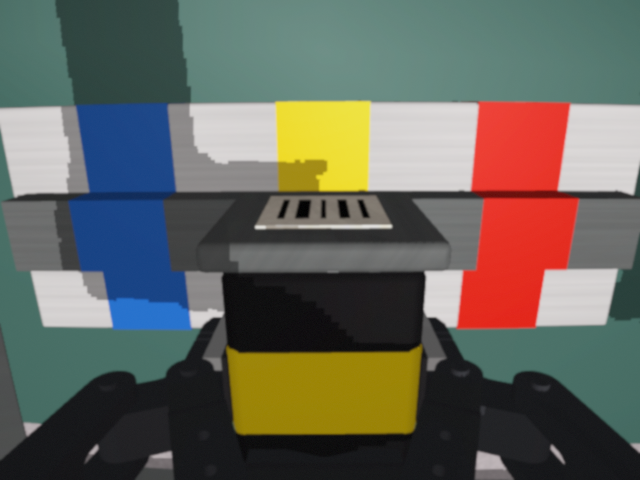

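The held yellow instrument is square to the rail with its label at (323,212). The yellow bay's columns 277–370 centre on the instrument. The rail top runs from about row 198 to row 270.

Run:
```python
from h import *
w=mpw(np.load("w3.npy"))
print(plane(w,[(323,200),(323,270),(73,200),(166,200),(480,200),(573,197),(163,267),(74,270),(484,268),(577,265)],.06))
print(plane(w,[(277,101),(370,101),(79,105),(168,104),(478,102),(570,104)],.036))
```

```text
[[ 0.6347  0.0049  0.06  ]
 [ 0.6773  0.0068  0.06  ]
 [ 0.6407 -0.1397  0.06  ]
 [ 0.6385 -0.0848  0.06  ]
 [ 0.6305  0.0944  0.06  ]
 [ 0.6261  0.1487  0.06  ]
 [ 0.6799 -0.0894  0.06  ]
 [ 0.6846 -0.145   0.06  ]
 [ 0.6719  0.1033  0.06  ]
 [ 0.6676  0.1605  0.06  ]]
[[ 0.582  -0.0244  0.036 ]
 [ 0.5796  0.03    0.036 ]
 [ 0.5881 -0.1432  0.036 ]
 [ 0.586  -0.089   0.036 ]
 [ 0.5769  0.0937  0.036 ]
 [ 0.5746  0.1496  0.036 ]]
```

{"fn": "send_rows", "kwargs": {
  "dr": [
    [0,0,0],
    [0,0,0],
    [0,0,0],
    [0,0,0],
    [0,0,0],
    [0,0,0],
    [0,0,0],
    [0,0,0],
    [0,0,0],
    [0,0,0]
  ],
  "offset": [
    [0,0,-0.04],
    [0,0,-0.045],
    [0,0,-0.028],
    [0,0,0],
    [0,0,0],
    [0,0,0],
    [0,0,0],
    [0,0,0.05],
    [0,0,0.08],
    [0,0,0.04]
  ],
  "hand": [1,1,1,1,-1,-1,-1,-1,-1,-1]
}}

```text
time_s: 12.1
ee_pos: [0.66, 0.0064, 0.205]
orientation: [-0.071, 3.134, -0.0]
wrist_force: [-0.0, -0.2, -0.1]
gripper_width: 1.0
gripper_force: 0.0
```

{"fn": "send_rows", "kwargs": {
  "dr": [
    [0,0,-0.1],
    [0,0,-0.13],
    [0,0,-0.13],
    [0,0,-0.13],
    [0,0,-0.13],
    [0,0,0],
    [0,0,0]
  ],
  "offset": [
    [-0.04,-0.01,0],
    [-0.06,-0.015,0],
    [-0.07,-0.016,0],
    [-0.07,-0.016,0],
    [-0.05,-0.014,0],
    [0,0,0],
    [0,0,0]
  ],
  "hand": [-1,-1,-1,-1,-1,-1,-1]
}}

```text
time_s: 12.98
ee_pos: [0.4422, -0.0463, 0.2014]
orientation: [0.435, 3.109, 0.001]
wrist_force: [0.6, 0.6, -0.1]
gripper_width: 0.997
gripper_force: 0.0
```

```bash
python3 -c "
from h import *
band('red',name='pics/r1.png')"
```

```text
red 0.79 [271.9, 144.8, 368.8, 296.0] t 12.975 tcp [ 0.4422 -0.0463  0.2014] toolyaw -15.944473966824315
px [[278.0, 238.0], [279.0, 196.0], [357.0, 197.0], [357.0, 239.0]] centre [ 0.4407 -0.0495  0.058 ] yaw -16.73304784085014 size [np.float64(0.02994621648007548), np.float64(0.052774220889165745)]
```

{"fn": "send_rows", "kwargs": {
  "dr": [
    [0,0,-0.025],
    [0,0,0],
    [0,0,0],
    [0,0,0],
    [0,0,0],
    [0,0,0],
    [0,0,0],
    [0,0,0],
    [0,0,0]
  ],
  "offset": [
    [-0.001,-0.004,-0.06],
    [0,0,-0.07],
    [0,0,-0.07],
    [0,0,-0.048],
    [0,0,0],
    [0,0,0],
    [0,0,0],
    [0,0,0],
    [0,0,0]
  ],
  "hand": [-1,-1,-1,-1,-1,1,1,1,1]
}}

```text
time_s: 14.2
ee_pos: [0.4415, -0.0497, 0.0164]
orientation: [0.456, 3.104, 0.0]
wrist_force: [-0.3, 0.5, 7.4]
gripper_width: 0.627
gripper_force: 64.1
```

{"fn": "send_rows", "kwargs": {
  "dr": [
    [0,0,0],
    [0,0,0],
    [0,0,0.103],
    [0,0,0.13],
    [0,0,0.13],
    [0,0,0.13],
    [0,0,0.15],
    [0,0,0],
    [0,0,0],
    [0,0,0]
  ],
  "offset": [
    [0,0,0.05],
    [0,0,0.08],
    [0.02,0.024,0.062],
    [0.05,0.05,0],
    [0.055,0.05,0],
    [0.055,0.05,0],
    [0.0615,0.04,0],
    [0.03,0.015,0],
    [0.01,0.005,0],
    [0,0,0]
  ],
  "hand": [1,1,1,1,1,1,1,1,1,1]
}}

```text
time_s: 15.45
ee_pos: [0.65, 0.1252, 0.1582]
orientation: [0.069, -3.138, 0.002]
wrist_force: [-0.2, -0.5, -3.7]
gripper_width: 0.623
gripper_force: 66.8
```

Run:
```python
from h import *
o=env.observe(); im=env.read_camera("wrist"); print(o["time_s"],o["ee_pos"],yaw(o),o["gripper_width"],o["wrist_force"])
np.save("w4.npy",np.r_[o["ee_pos"],o["orientation"]]); cv2.imwrite("pics/w4.png",im[:,:,::-1])
```

```text
15.45 [0.65   0.1252 0.1582] 2.5096350579744326 0.6232119524791534 [-0.2248 -0.4853 -3.7361]
```

View pics/w4.png

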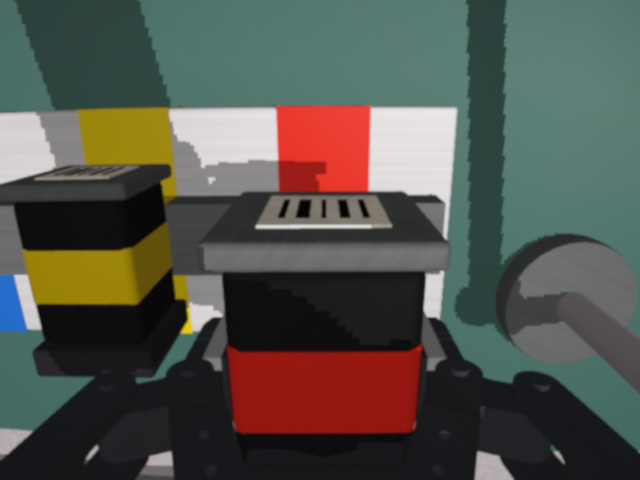

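Red is held square over its bay (bay columns 277–370 and instrument both centred at 323), and yellow sits across the rail at the left.

{"fn": "send_rows", "kwargs": {
  "dr": [
    [0,0,0],
    [0,0,0],
    [0,0,0],
    [0,0,0],
    [0,0,0],
    [0,0,0],
    [0,0,0],
    [0,0,0],
    [0,0,0],
    [0,0,0]
  ],
  "offset": [
    [0.003,0,-0.04],
    [0,0,-0.045],
    [0,0,-0.028],
    [0,0,0],
    [0,0,0],
    [0,0,0],
    [0,0,0],
    [0,0,0.05],
    [0,0,0.08],
    [0,0,0.04]
  ],
  "hand": [1,1,1,1,-1,-1,-1,-1,-1,-1]
}}

```text
time_s: 16.75
ee_pos: [0.6552, 0.126, 0.2058]
orientation: [-0.069, 3.134, 0.001]
wrist_force: [0.5, -0.7, 0.1]
gripper_width: 1.0
gripper_force: 0.0
```

{"fn": "send_rows", "kwargs": {
  "dr": [
    [0,0,0.05],
    [0,0,0.1],
    [0,0,0.14],
    [0,0,0.14],
    [0,0,0.14],
    [0,0,0.14],
    [0,0,0.14],
    [0,0,0],
    [0,0,0],
    [0,0,0]
  ],
  "offset": [
    [-0.03,-0.03,0],
    [-0.045,-0.06,0],
    [-0.045,-0.065,0],
    [-0.045,-0.065,0],
    [-0.045,-0.065,0],
    [-0.045,-0.065,0],
    [-0.044,-0.068,0],
    [-0.02,-0.03,0],
    [0,0,0],
    [0,0,0]
  ],
  "hand": [-1,-1,-1,-1,-1,-1,-1,-1,-1,-1]
}}

```text
time_s: 18.0
ee_pos: [0.4152, -0.2089, 0.2018]
orientation: [-0.764, 3.046, 0.0]
wrist_force: [0.2, 1.1, 0.5]
gripper_width: 0.996
gripper_force: 0.0
```

```bash
python3 -c "
from h import *
band('blue',name='pics/b1.png')"
```

```text
blue 0.97 [272.5, 140.5, 366.7, 287.6] t 18.0 tcp [ 0.4152 -0.2089  0.2018] toolyaw 28.151053589641222
px [[277.0, 236.0], [277.0, 194.0], [357.0, 195.0], [356.0, 237.0]] centre [ 0.4158 -0.2132  0.058 ] yaw 27.36018552909187 size [np.float64(0.02974010997408769), np.float64(0.053765166799662596)]
```

{"fn": "send_rows", "kwargs": {
  "dr": [
    [0,0,-0.025],
    [0,0,0],
    [0,0,0],
    [0,0,0],
    [0,0,0],
    [0,0,0],
    [0,0,0],
    [0,0,0],
    [0,0,0]
  ],
  "offset": [
    [0.001,-0.006,-0.06],
    [0,0,-0.07],
    [0,0,-0.07],
    [0,0,-0.048],
    [0,0,0],
    [0,0,0],
    [0,0,0],
    [0,0,0],
    [0,0,0]
  ],
  "hand": [-1,-1,-1,-1,-1,1,1,1,1]
}}

```text
time_s: 19.23
ee_pos: [0.4164, -0.2148, 0.0173]
orientation: [-0.741, 3.05, -0.003]
wrist_force: [0.6, 1.0, 7.2]
gripper_width: 0.627
gripper_force: 64.4
```

{"fn": "send_rows", "kwargs": {
  "dr": [
    [0,0,0],
    [0,0,0],
    [0,0,-0.127],
    [0,0,-0.18],
    [0,0,-0.18],
    [0,0,-0.18],
    [0,0,-0.16],
    [0,0,0],
    [0,0,0],
    [0,0,0]
  ],
  "offset": [
    [0,0,0.05],
    [0,0,0.08],
    [0.03,0.012,0.062],
    [0.06,0.024,0],
    [0.065,0.027,0],
    [0.065,0.027,0],
    [0.06,0.024,0],
    [0.035,0.014,0],
    [0.015,0.006,0],
    [0,0,0]
  ],
  "hand": [1,1,1,1,1,1,1,1,1,1]
}}

```text
time_s: 20.48
ee_pos: [0.6617, -0.114, 0.1591]
orientation: [0.069, -3.139, -0.0]
wrist_force: [0.2, -0.4, -2.7]
gripper_width: 0.626
gripper_force: 65.1
```

Run:
```python
from h import *
o=env.observe(); im=env.read_camera("wrist"); print(o["time_s"],o["ee_pos"],yaw(o),o["gripper_width"],o["wrist_force"])
np.save("w5.npy",np.r_[o["ee_pos"],o["orientation"]]); cv2.imwrite("pics/w5.png",im[:,:,::-1])
```

```text
20.475 [ 0.6617 -0.114   0.1591] 2.5054358518084174 0.6262564381075548 [ 0.1894 -0.4491 -2.6984]
```

View pics/w5.png

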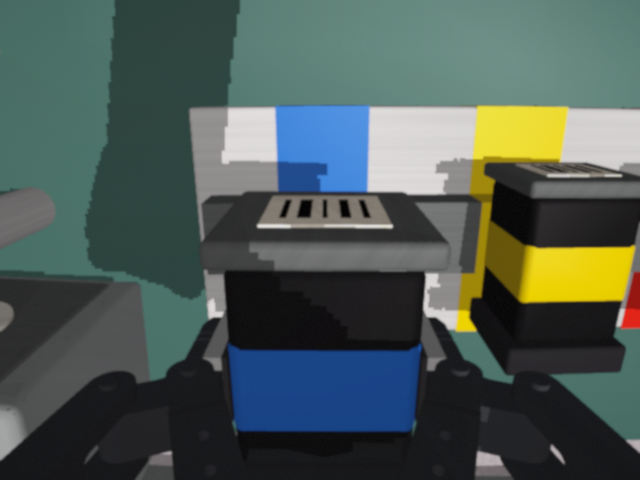

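Blue is held square over its bay (bay columns 276–369), with yellow clear at the right, so I lower and release it.

{"fn": "send_rows", "kwargs": {
  "dr": [
    [0,0,0],
    [0,0,0],
    [0,0,0],
    [0,0,0],
    [0,0,0],
    [0,0,0],
    [0,0,0],
    [0,0,0],
    [0,0,0],
    [0,0,0]
  ],
  "offset": [
    [0.003,0,-0.04],
    [0,0,-0.045],
    [0,0,-0.028],
    [0,0,0],
    [0,0,0],
    [0,0,0],
    [0,0,0],
    [0,0,0.05],
    [0,0,0.08],
    [0,0,0.04]
  ],
  "hand": [1,1,1,1,-1,-1,-1,-1,-1,-1]
}}

```text
time_s: 21.78
ee_pos: [0.6663, -0.1147, 0.2066]
orientation: [-0.068, 3.135, -0.003]
wrist_force: [0.4, 0.5, 0.5]
gripper_width: 0.998
gripper_force: 0.0
```

{"fn": "send_rows", "kwargs": {
  "dr": [
    [0,0,0.03],
    [0,0,0.07],
    [0,0,0.07],
    [0,0,0.07],
    [0,0,0.07],
    [0,0,0.07],
    [0,0,0],
    [0,0,0],
    [0,0,0]
  ],
  "offset": [
    [-0.03,-0.03,0],
    [-0.045,-0.06,0],
    [-0.045,-0.065,0],
    [-0.045,-0.065,0],
    [-0.045,-0.065,0],
    [-0.04,-0.05,0],
    [-0.016,-0.025,0],
    [0,0,0],
    [0,0,0]
  ],
  "hand": [-1,-1,-1,-1,-1,-1,-1,-1,-1]
}}

```text
time_s: 22.9
ee_pos: [0.4677, -0.3813, 0.2021]
orientation: [-0.386, 3.116, 0.003]
wrist_force: [-0.4, 0.1, 0.4]
gripper_width: 1.003
gripper_force: 0.0
```

```bash
cat >> h.py <<'E'
def reader(name=None,z=.03):
    o=env.observe(); im=env.read_camera("wrist"); w=pose("wrist",o)
    if name: cv2.imwrite(name,im[:,:,::-1])
    for t in ("reader","pad"):
        r=env.trace(t,"wrist")
        if not r: print(t,"none"); continue
        box=cv2.boxPoints(cv2.minAreaRect(np.argwhere(r[0]["mask"])[:,::-1].astype(np.float32)))
        q=plane(w,box,z if t=="reader" else .001); e=[q[1]-q[0],q[2]-q[1]]; L=[np.linalg.norm(v) for v in e]; v=e[int(np.argmax(L))]; v=v*np.sign(v[0])
        print(t,r[0]["p"],box.round().tolist(),"centre",q.mean(0),"yaw",np.degrees(np.arctan2(v[1],v[0])),L)
    print(o["time_s"],o["ee_pos"],yaw(o))
E
python3 -c "
from h import *
reader('pics/rd1.png')"
```

```text
reader 0.61 [[299.0, 293.0], [305.0, 112.0], [347.0, 113.0], [341.0, 295.0]] centre [ 0.4683 -0.3809  0.03  ] yaw 11.496266639887198 [np.float64(0.1394422471642587), np.float64(0.029041059310759683)]
pad none
22.9 [ 0.4677 -0.3813  0.2021] 14.123677169243999
```

View pics/rd1.png

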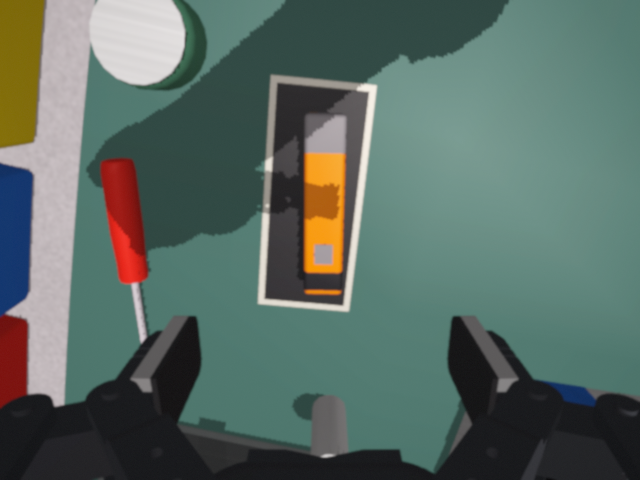

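The reader lies on its pad with the black nose at (322,285) pointing away from the robot. Pad corners are at about (273,76), (377,86), (350,310) and (260,303).

Run:
```python
from h import *
o=env.observe(); w=pose("wrist",o)
q=plane(w,[(273,76),(377,86),(350,310),(260,303)],.001); print(q,q.mean(0)); d=(q[2]+q[3]-q[0]-q[1])/2; print(np.degrees(np.arctan2(d[1],d[0])),np.linalg.norm(d))
print(plane(w,[(325,115),(323,275)],.03), plane(w,[(304,115),(304,275),(347,115),(342,275)],.03))
```

```text
[[ 0.3841 -0.4411  0.001 ]
 [ 0.372  -0.3635  0.001 ]
 [ 0.5576 -0.3343  0.001 ]
 [ 0.5703 -0.4127  0.001 ]] [ 0.471  -0.3879  0.001 ]
8.791894315395224 0.1881488410476323
[[ 0.4013 -0.3966  0.03  ]
 [ 0.5192 -0.3684  0.03  ]] [[ 0.4049 -0.4109  0.03  ]
 [ 0.5228 -0.3829  0.03  ]
 [ 0.3975 -0.3816  0.03  ]
 [ 0.5156 -0.354   0.03  ]]
```

{"fn": "send_rows", "kwargs": {
  "dr": [
    [0,0,-0.06],
    [0,0,0],
    [0,0,0],
    [0,0,0],
    [0,0,0],
    [0,0,0],
    [0,0,0],
    [0,0,0],
    [0,0,0],
    [0,0,0]
  ],
  "offset": [
    [0.001,0.001,-0.06],
    [0,0,-0.07],
    [0,0,-0.07],
    [0,0,-0.045],
    [0,0,-0.017],
    [0,0,0],
    [0,0,0],
    [0,0,0],
    [0,0,0],
    [0,0,0]
  ],
  "hand": [-1,-1,-1,-1,-1,-1,1,1,1,1]
}}

```text
time_s: 24.3
ee_pos: [0.4667, -0.3838, 0.007]
orientation: [-0.331, 3.122, -0.002]
wrist_force: [0.3, 0.4, 4.2]
gripper_width: 0.337
gripper_force: 61.5
```

{"fn": "send_rows", "kwargs": {
  "dr": [
    [0,0,0],
    [0,0,0],
    [0,0,-0.043],
    [0,0,-0.07],
    [0,0,-0.07],
    [0,0,-0.07],
    [0,0,-0.07],
    [0,0,0],
    [0,0,0],
    [0,0,0]
  ],
  "offset": [
    [0,0,0.05],
    [0,0,0.07],
    [0,0.03,0.03],
    [0,0.07,0],
    [0,0.08,0],
    [0.001,0.08,0],
    [0.001,0.08,0],
    [0.001,0.08,0],
    [0.001,0.08,0],
    [0.001,0.08,0]
  ],
  "hand": [1,1,1,1,1,1,1,1,1,1]
}}

```text
time_s: 25.55
ee_pos: [0.4694, 0.0536, 0.1183]
orientation: [-0.065, 3.141, -0.0]
wrist_force: [0.9, -0.4, -1.2]
gripper_width: 0.34
gripper_force: 60.7
```

{"fn": "send_rows", "kwargs": {
  "dr": [
    [0,0,0],
    [0,0,0],
    [0,0,0],
    [0,0,0]
  ],
  "offset": [
    [0.001,0.06,0],
    [0,0.029,-0.02],
    [0,0,0],
    [0,0,0]
  ],
  "hand": [1,1,1,1]
}}

```text
time_s: 26.05
ee_pos: [0.4704, 0.1157, 0.1031]
orientation: [0.06, -3.14, 0.003]
wrist_force: [-0.5, -1.3, -1.2]
gripper_width: 0.336
gripper_force: 60.6
```

Run:
```python
from h import *
o=env.observe(); im=env.read_camera("wrist"); print(o["time_s"],o["ee_pos"],yaw(o),o["gripper_width"],o["wrist_force"])
np.save("w6.npy",np.r_[o["ee_pos"],o["orientation"]]); cv2.imwrite("pics/w6.png",im[:,:,::-1])
```

```text
26.05 [0.4704 0.1157 0.1031] 2.178167115441571 0.3362583121623719 [-0.5344 -1.2794 -1.1892]
```

View pics/w6.png

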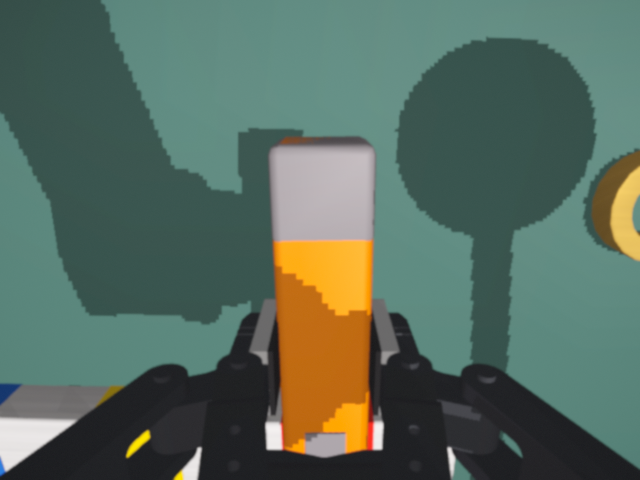

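The reader is held straight along the tool axis, its back end at (323,150), with no tilt visible. I lower it to label height and hold.

{"fn": "send_rows", "kwargs": {
  "dr": [
    [0,0,0.01],
    [0,0,0],
    [0,0,0],
    [0,0,0],
    [0,0,0]
  ],
  "offset": [
    [0,0.003,-0.02],
    [0,0,-0.013],
    [0,0,0],
    [0,0,0],
    [0,0,0]
  ],
  "hand": [1,1,1,1,1]
}}

```text
time_s: 26.72
ee_pos: [0.4707, 0.1207, 0.0788]
orientation: [-0.074, 3.14, 0.0]
wrist_force: [1.7, -0.2, -0.9]
gripper_width: 0.337
gripper_force: 60.6
```

Run:
```python
from h import *
im=env.read_camera("scene"); s=pose("scene")
c=im[150:390,190:510]; cv2.imwrite("pics/s7.png",cv2.resize(c[:,:,::-1],None,fx=2.5,fy=2.5,interpolation=cv2.INTER_CUBIC))
# expected nose top face corners, label middle, dial-end flange top corners
ax=np.array([.999,.045,0]); ay=np.array([-.045,.999,0])
m=np.array([.472,.118,.087]); 
f=lambda X:((proj(s,X)-[190,150])*2.5).round().tolist()
print("reader top centre/nose top/back top",f(np.array([m+[0,0,.015],m+.07*ax+[0,0,.015],m-.07*ax+[0,0,.015]])))
for n,i in dict(r=[.6533,.126],y=[.658,.006],b=[.6635,-.114]).items():
    i=np.array([*i,.056]); print(n,"dial top L,R, label-end top L,R",f(np.array([i+.05*ax+.031*ay+[0,0,.062],i+.05*ax-.031*ay+[0,0,.062],i-.05*ax+.031*ay+[0,0,.062],i-.05*ax-.031*ay+[0,0,.062]])))
```

```text
reader top centre/nose top/back top [[464.0, 306.0], [429.0, 353.0], [497.0, 262.0]]
r dial top L,R, label-end top L,R [[368.0, 483.0], [306.0, 450.0], [427.0, 402.0], [367.0, 372.0]]
y dial top L,R, label-end top L,R [[252.0, 419.0], [195.0, 388.0], [314.0, 345.0], [259.0, 317.0]]
b dial top L,R, label-end top L,R [[145.0, 361.0], [94.0, 333.0], [210.0, 293.0], [160.0, 268.0]]
```

View pics/s7.png

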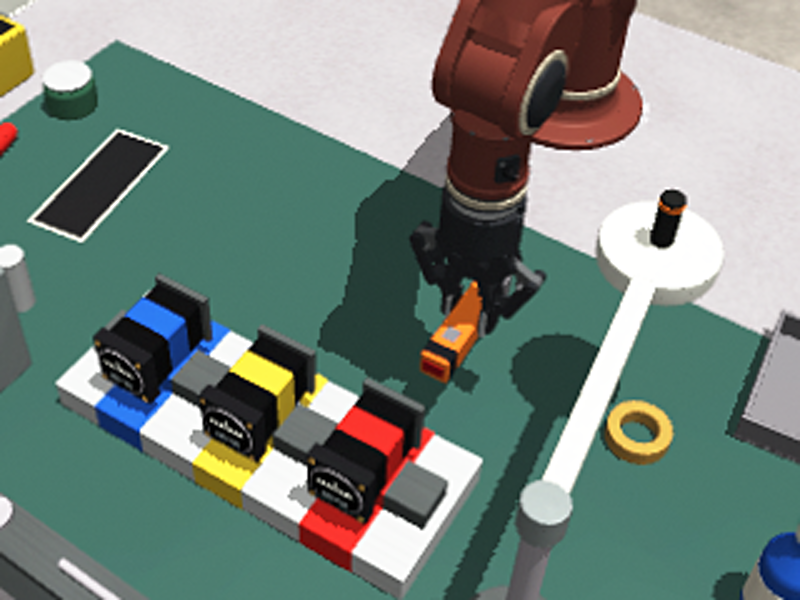

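All three instruments stand upright across their own bays at crop positions (130,335), (245,390) and (350,450). The reader's nose at (437,360) points squarely at the red label, and the lamp head is clear at (660,240).

{"fn": "send_rows", "kwargs": {
  "dr": [
    [0,0,0],
    [0,0,0],
    [0,0,0],
    [0,0,0],
    [0,0,0],
    [0,0,0],
    [0,0,0],
    [0,0,0],
    [0,0,0],
    [0,0,0]
  ],
  "offset": [
    [0,-0.001,0],
    [0,0,0],
    [0,0,0],
    [0,0,0],
    [0,0,0],
    [0,0,0],
    [0,0,0],
    [0,0,0],
    [0,0,0],
    [0,0,0]
  ],
  "hand": [1,1,1,1,1,1,1,1,1,1]
}}

```text
time_s: 28.02
ee_pos: [0.4704, 0.12, 0.0786]
orientation: [0.074, -3.141, 0.0]
wrist_force: [0.8, 0.2, -1.3]
gripper_width: 0.34
gripper_force: 60.6
```

{"fn": "send_rows", "kwargs": {
  "dr": [
    [0,0,0],
    [0,0,0],
    [0,0,0],
    [0,0,0],
    [0,0,0],
    [0,0,0]
  ],
  "offset": [
    [0,0,0],
    [0,0,0],
    [0,0,0],
    [0,0,0],
    [0,0,0],
    [0,0,0]
  ],
  "hand": [1,1,1,1,1,1]
}}

```text
time_s: 28.78
ee_pos: [0.4704, 0.1199, 0.0786]
orientation: [0.074, -3.141, 0.0]
wrist_force: [-0.2, 0.8, -1.7]
gripper_width: 0.336
gripper_force: 60.6
```

{"fn": "send_rows", "kwargs": {
  "dr": [
    [0,0,0],
    [0,0,0],
    [0,0,0],
    [0,0,0],
    [0,0,0],
    [0,0,0],
    [0,0,0],
    [0,0,0],
    [0,0,0],
    [0,0,0]
  ],
  "offset": [
    [0.0015,-0.03,0],
    [0.002,-0.045,0],
    [0.002,-0.045,0],
    [0.002,-0.03,0],
    [0,-0.012,0],
    [0,0,0],
    [0,0,0],
    [0,0,0],
    [0,0,0],
    [0,0,0]
  ],
  "hand": [1,1,1,1,1,1,1,1,1,1]
}}

```text
time_s: 30.02
ee_pos: [0.4761, -0.0012, 0.0785]
orientation: [0.075, -3.141, -0.0]
wrist_force: [-0.2, 0.3, -2.2]
gripper_width: 0.332
gripper_force: 60.6
```

Run:
```python
from h import *
o=env.observe(); im=env.read_camera("wrist"); a=cv2.imread("pics/w6.png")[:,:,::-1]
for n,i in (("w6",a),("now",im)):
    h=cv2.cvtColor(np.ascontiguousarray(i),cv2.COLOR_RGB2HSV); m=((abs(h[...,0].astype(int)-16)<8)&(h[...,1]>180)&(h[...,2]>100)).astype(np.uint8); m[:,:230]=0; m[:,420:]=0
    n_,l,st,c=cv2.connectedComponentsWithStats(m); k=1+st[1:,4].argmax(); print(n,st[k],c[k])
print(o["time_s"],o["ee_pos"],yaw(o))
```

```text
w6 [  273   241    99   213 18286] [323.9094 338.9686]
now [  273   241    99   213 18311] [323.7205 339.1949]
30.025 [ 0.4761 -0.0012  0.0785] 2.726910228091257
```

No slip in the grip, so I hold on yellow and then go to blue.

{"fn": "send_rows", "kwargs": {
  "dr": [
    [0,0,0],
    [0,0,0],
    [0,0,0],
    [0,0,0],
    [0,0,0],
    [0,0,0],
    [0,0,0],
    [0,0,0],
    [0,0,0],
    [0,0,0]
  ],
  "offset": [
    [0,0,0],
    [0,0,0],
    [0,0,0],
    [0,0,0],
    [0,0,0],
    [0,0,0],
    [0,0,0],
    [0,0,0],
    [0,0,0],
    [0,0,0]
  ],
  "hand": [1,1,1,1,1,1,1,1,1,1]
}}

```text
time_s: 31.32
ee_pos: [0.4761, -0.0015, 0.0786]
orientation: [-0.074, 3.141, -0.0]
wrist_force: [0.5, 0.3, -1.2]
gripper_width: 0.341
gripper_force: 60.6
```

{"fn": "send_rows", "kwargs": {
  "dr": [
    [0,0,0],
    [0,0,0],
    [0,0,0],
    [0,0,0],
    [0,0,0],
    [0,0,0],
    [0,0,0],
    [0,0,0]
  ],
  "offset": [
    [0,0,0],
    [0.0015,-0.03,0],
    [0.002,-0.045,0],
    [0.002,-0.045,0],
    [0.002,-0.03,0],
    [0,-0.012,0],
    [0,0,0],
    [0,0,0]
  ],
  "hand": [1,1,1,1,1,1,1,1]
}}

```text
time_s: 32.33
ee_pos: [0.4817, -0.1215, 0.0784]
orientation: [0.077, -3.14, -0.002]
wrist_force: [0.3, -0.2, -1.1]
gripper_width: 0.338
gripper_force: 60.6
```

Run:
```python
from h import *
o=env.observe(); im=env.read_camera("wrist")
h=cv2.cvtColor(im,cv2.COLOR_RGB2HSV); m=((abs(h[...,0].astype(int)-16)<8)&(h[...,1]>180)&(h[...,2]>100)).astype(np.uint8); m[:,:230]=0; m[:,420:]=0
n_,l,st,c=cv2.connectedComponentsWithStats(m); k=1+st[1:,4].argmax(); print(st[k],c[k])
print(o["time_s"],o["ee_pos"],yaw(o))
```

```text
[  273   241    99   213 18199] [323.9059 338.6207]
32.325 [ 0.4817 -0.1215  0.0784] 2.813163003063714
```

{"fn": "send_rows", "kwargs": {
  "dr": [
    [0,0,0],
    [0,0,0],
    [0,0,0],
    [0,0,0],
    [0,0,0],
    [0,0,0],
    [0,0,0],
    [0,0,0],
    [0,0,0],
    [0,0,0]
  ],
  "offset": [
    [0,0,0],
    [0,0,0],
    [0,0,0],
    [0,0,0],
    [0,0,0],
    [0,0,0],
    [0,0,0],
    [0,0,0],
    [0,0,0],
    [0,0,0]
  ],
  "hand": [1,1,1,1,1,1,1,1,1,1]
}}

```text
time_s: 33.62
ee_pos: [0.4817, -0.1231, 0.0785]
orientation: [0.074, -3.141, 0.0]
wrist_force: [-0.9, -0.3, -1.8]
gripper_width: 0.339
gripper_force: 60.6
```

{"fn": "send_rows", "kwargs": {
  "dr": [
    [0,0,0],
    [0,0,0],
    [0,0,0],
    [0,0,0],
    [0,0,0],
    [0,0,0],
    [0,0,0]
  ],
  "offset": [
    [0,0,0],
    [0,0,0],
    [0,0,0],
    [0,0,0],
    [0,0,0],
    [0,0,0],
    [0,0,0]
  ],
  "hand": [1,1,1,1,1,1,1]
}}

```text
time_s: 34.5
ee_pos: [0.4817, -0.1231, 0.0785]
orientation: [0.074, -3.141, 0.0]
wrist_force: [-0.1, 0.6, -2.1]
gripper_width: 0.336
gripper_force: 60.6
```

{"fn": "send_rows", "kwargs": {
  "dr": [
    [0,0,0.03],
    [0,0,0.05],
    [0,0,0.05],
    [0,0,0.05],
    [0,0,0.04],
    [0,0,0],
    [0,0,0],
    [0,0,0]
  ],
  "offset": [
    [-0.003,-0.03,0.02],
    [-0.004,-0.07,0],
    [-0.004,-0.08,0],
    [-0.003,-0.08,0],
    [-0.003,-0.06,0],
    [0,-0.033,0],
    [0,0,0],
    [0,0,0]
  ],
  "hand": [1,1,1,1,1,1,1,1]
}}

```text
time_s: 35.5
ee_pos: [0.4692, -0.3857, 0.0931]
orientation: [0.257, -3.131, -0.004]
wrist_force: [0.2, 0.7, -1.3]
gripper_width: 0.343
gripper_force: 60.6
```

{"fn": "send_rows", "kwargs": {
  "dr": [
    [0,0,0],
    [0,0,0],
    [0,0,0],
    [0,0,0],
    [0,0,0],
    [0,0,0],
    [0,0,0],
    [0,0,0],
    [0,0,0],
    [0,0,0]
  ],
  "offset": [
    [0,0,-0.05],
    [0,0,-0.045],
    [0,0,-0.0185],
    [0,0,0],
    [0,0,0],
    [0,0,0],
    [0,0,0],
    [0,0,0.05],
    [0,0,0.08],
    [0,0,0.08]
  ],
  "hand": [1,1,1,1,-1,-1,-1,-1,-1,-1]
}}

```text
time_s: 36.75
ee_pos: [0.4687, -0.3877, 0.1676]
orientation: [0.254, -3.131, -0.0]
wrist_force: [0.1, -1.3, 0.3]
gripper_width: 1.001
gripper_force: 0.0
```

{"fn": "send_rows", "kwargs": {
  "dr": [
    [0,0,0],
    [0,0,0]
  ],
  "offset": [
    [0,0,0.05],
    [0,0,0]
  ],
  "hand": [-1,-1]
}}

```text
time_s: 37.0
ee_pos: [0.4705, -0.3895, 0.2077]
orientation: [-0.254, 3.125, -0.01]
wrist_force: [0.5, -0.7, -0.7]
gripper_width: 0.998
gripper_force: 0.0
```

```bash
python3 -c "
from h import *
reader('pics/rd2.png')"
```

```text
reader 0.61 [[308.0, 114.0], [348.0, 114.0], [348.0, 292.0], [308.0, 292.0]] centre [ 0.4724 -0.3865  0.03  ] yaw 10.238578393654338 [np.float64(0.028526080676757146), np.float64(0.1390819989376677)]
pad 0.81 [[275.0, 78.0], [379.0, 78.0], [379.0, 304.0], [275.0, 304.0]] centre [ 0.4725 -0.3873  0.001 ] yaw 11.454964192337986 [np.float64(0.0792201633584989), np.float64(0.19027275826551948)]
37.0 [ 0.4705 -0.3895  0.2077] 9.281765055247424
```

View pics/rd2.png

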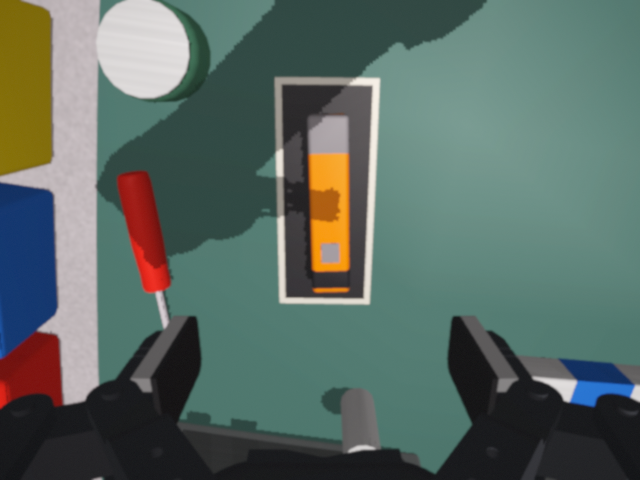

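The reader lies straight in the middle of its pad (body 308–348 by 114–292 inside the border 275–379 by 78–304). Next I fetch the lamp.

{"fn": "send_rows", "kwargs": {
  "dr": [
    [0,0,0],
    [0,0,-0.2],
    [0,0,-0.25],
    [0,0,-0.25],
    [0,0,-0.25],
    [0,0,-0.25],
    [0,0,-0.25],
    [0,0,-0.25],
    [0,0,-0.25],
    [0,0,-0.25]
  ],
  "offset": [
    [0,0,0.05],
    [0,0.03,0.07],
    [0.003,0.06,0.043],
    [0.005,0.08,0],
    [0.005,0.08,0],
    [0,0.08,0],
    [0,0.08,0],
    [0,0.08,0],
    [0,0.08,0],
    [0,0.08,0]
  ],
  "hand": [-1,-1,-1,-1,-1,-1,-1,-1,-1,-1]
}}

```text
time_s: 38.4
ee_pos: [0.4777, 0.1015, 0.324]
orientation: [-1.497, -2.759, 0.004]
wrist_force: [0.7, -0.2, -0.7]
gripper_width: 0.997
gripper_force: 0.0
```

{"fn": "send_rows", "kwargs": {
  "dr": [
    [0,0,0],
    [0,0,0],
    [0,0,0],
    [0,0,0],
    [0,0,0],
    [0,0,0],
    [0,0,0]
  ],
  "offset": [
    [-0.015,0.07,0],
    [-0.025,0.065,0],
    [-0.025,0.06,0],
    [-0.02,0.03,0],
    [-0.015,0,0],
    [0,0,0],
    [0,0,0]
  ],
  "hand": [-1,-1,-1,-1,-1,-1,-1]
}}

```text
time_s: 39.28
ee_pos: [0.4046, 0.2666, 0.3255]
orientation: [1.496, 2.762, -0.001]
wrist_force: [-0.2, -0.5, 0.0]
gripper_width: 0.999
gripper_force: 0.0
```

Run:
```python
from h import *
o=env.observe(); im=env.read_camera("wrist"); print(o["time_s"],o["ee_pos"],yaw(o)); cv2.imwrite("pics/w8.png",im[:,:,::-1])
print("expected knob top px if at .4004,.2663",proj(pose("wrist",o),[[.4004,.2663,.276],[.4004,.2663,.221]]))
```

```text
39.275 [0.4046 0.2666 0.3255] -56.89567741828221
expected knob top px if at .4004,.2663 [[315.87   268.093 ]
 [317.7042 233.5272]]
```

View pics/w8.png

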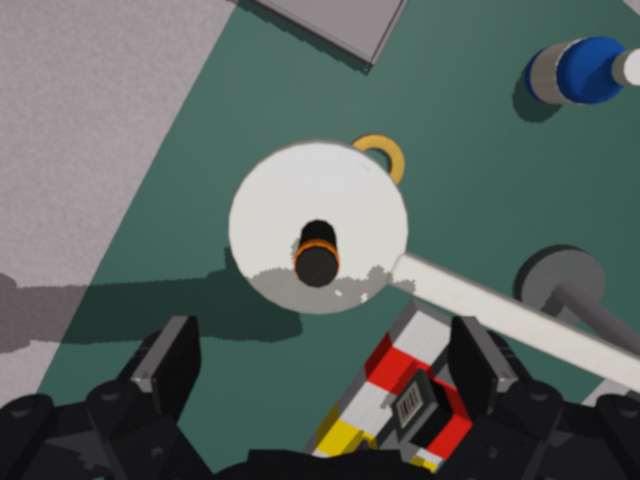

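The knob top at (317,265) is where it was left; I grip it.

{"fn": "send_rows", "kwargs": {
  "dr": [
    [0,0,0],
    [0,0,0],
    [0,0,0],
    [0,0,0],
    [0,0,0],
    [0,0,0],
    [0,0,0],
    [0,0,0]
  ],
  "offset": [
    [-0.0055,0,-0.03],
    [0,0,-0.05],
    [0,0,-0.03],
    [0,0,0],
    [0,0,0],
    [0,0,0],
    [0,0,0],
    [0,0,0]
  ],
  "hand": [-1,-1,-1,-1,1,1,1,1]
}}

```text
time_s: 40.33
ee_pos: [0.3991, 0.2685, 0.2439]
orientation: [-1.491, -2.764, 0.0]
wrist_force: [-2.0, -0.8, 6.4]
gripper_width: 0.237
gripper_force: 58.6
```

{"fn": "send_rows", "kwargs": {
  "dr": [
    [0,0,0.19],
    [0,0,0.19],
    [0,0,0.19],
    [0,0,0.19],
    [0,0,0.19]
  ],
  "offset": [
    [0.008,-0.04,0],
    [0.012,-0.039,0],
    [0.016,-0.038,0],
    [0.02,-0.036,0],
    [0.023,-0.034,0]
  ],
  "hand": [1,1,1,1,1]
}}

```text
time_s: 40.95
ee_pos: [0.4563, 0.1257, 0.2439]
orientation: [-0.76, -3.043, 0.006]
wrist_force: [-5.5, -3.1, 8.1]
gripper_width: 0.242
gripper_force: 59.3
```

{"fn": "send_rows", "kwargs": {
  "dr": [
    [0,0,0.19],
    [0,0,0.19],
    [0,0,0.19],
    [0,0,0.19],
    [0,0,0.19]
  ],
  "offset": [
    [0.0265,-0.0315,0],
    [0.0295,-0.0285,0],
    [0.032,-0.0255,0],
    [0.0345,-0.022,0],
    [0.037,-0.019,0]
  ],
  "hand": [1,1,1,1,1]
}}

```text
time_s: 41.58
ee_pos: [0.5768, 0.0272, 0.244]
orientation: [0.008, -3.136, 0.011]
wrist_force: [-5.4, -6.3, 6.4]
gripper_width: 0.241
gripper_force: 59.3
```

{"fn": "send_rows", "kwargs": {
  "dr": [
    [0,0,0.19],
    [0,0,0.19],
    [0,0,0.12],
    [0,0,0],
    [0,0,0]
  ],
  "offset": [
    [0.038,-0.015,0],
    [0.0395,-0.011,0],
    [0.026,-0.005,0],
    [0,0,0],
    [0,0,0]
  ],
  "hand": [1,1,1,1,1]
}}

```text
time_s: 42.2
ee_pos: [0.6558, 0.0031, 0.2441]
orientation: [0.413, -3.112, 0.015]
wrist_force: [-1.2, -8.9, 4.3]
gripper_width: 0.242
gripper_force: 59.3
```

Lamp is at (0.656, 0.003), within millimetres of the rail middle. Next I release, rise, move away and check.

{"fn": "send_rows", "kwargs": {
  "dr": [
    [0,0,0],
    [0,0,0],
    [0,0,0],
    [0,0,0],
    [0,0,0],
    [0,0,0],
    [0,0,0],
    [0,0,0],
    [0,0,0],
    [0,0,0]
  ],
  "offset": [
    [0,0,0],
    [0,0,0],
    [0,0,0],
    [0,0,0],
    [0,0,0.04],
    [0,0,0.07],
    [0,0,0.07],
    [-0.06,0,0.02],
    [-0.07,0,0],
    [-0.04,0,0]
  ],
  "hand": [-1,-1,-1,-1,-1,-1,-1,-1,-1,-1]
}}

```text
time_s: 43.45
ee_pos: [0.5265, 0.0103, 0.3941]
orientation: [-0.419, 3.112, -0.0]
wrist_force: [0.5, 0.6, 0.5]
gripper_width: 0.995
gripper_force: 0.0
```

Run:
```python
from h import *
im=env.read_camera("scene"); c=im[150:390,190:510]; cv2.imwrite("pics/s9.png",cv2.resize(c[:,:,::-1],None,fx=2.5,fy=2.5,interpolation=cv2.INTER_CUBIC))
s=pose("scene"); print(((proj(s,[[.656,.006,.276],[.656,.006,.221]])-[190,150])*2.5).round()); print(env.observe()["time_s"])
```

```text
[[248. 243.]
 [251. 289.]]
43.5
```

View pics/s9.png

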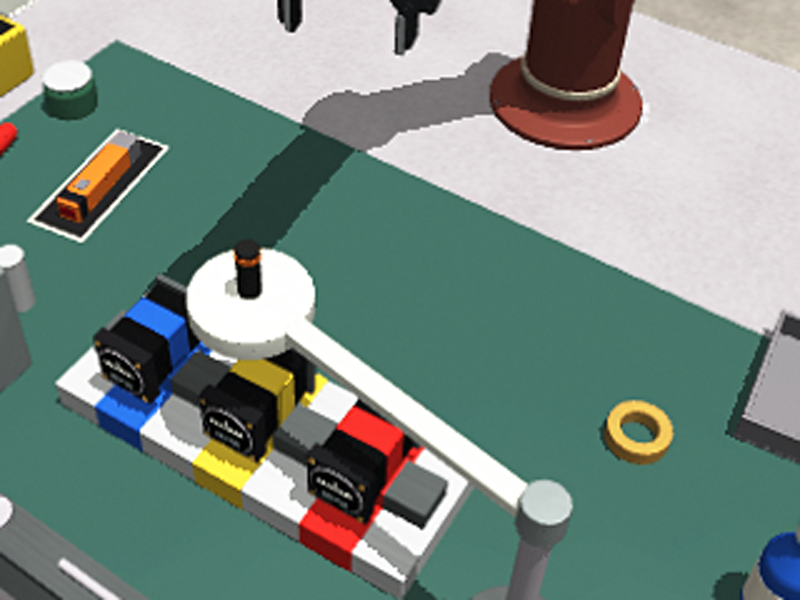

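The knob at (248,245) matches the projected rail middle (248,243). All instruments stand on their bays, the reader lies on its pad, and the robot is clear.

```bash
python3 -c "
from bench import env
print(env.job_done())"
```

```text
the job is handed in; nothing more can be done
None
```

The job is handed in at about 43 s of robot time: all three instruments are on their bays, the red, yellow and blue labels were each held on in that order, the reader is back on its pad, and the lamp is over the middle of the rail; the hand-in returned no verdict.

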